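# Close-pack the third hexagonal conduit fitting in the tray

## Robot

A 6-joint arm with a two-finger parallel gripper is mounted at the origin on the work surface. World frame = base frame: x ahead of the robot, y to its left, z up, the work surface at z = 0. Lengths are in m, angles in degrees, forces in N, time in s.
With the tool pointing down it reaches from about 0.35 to 0.875 m from the base axis. Payload 4.2 kg.
Tool frame: the origin (TCP) lies at the very end of the fingers, on their centre line; the grasp point (between the pads) lies 19 mm behind it; y points along the fingers, z is the direction in which the jaws open and shut, and the axes are right-handed (so a half turn about y gives the same grasp; the last joint's range is limited). The gripper opens to 87 mm and grips with 3 to 60 N. Pads are 19 mm wide; open, the fingers measure 117 mm over their backs; the gripper's body (75 mm by 190 mm) begins 51 mm behind the grasp point.
Start: joints at [87.468, 22.042, 0.453, 0, -68.411, -14.817], TCP at [0.186, 0.597, 0.223] pointing down, gripper open.
Joint ranges: [-179.83, 179.83], [-69.29, 118.12], [-61.27, 80.66], [-181.25, 117.63], [-171.15, -9.14], [-177.46, 177.46]. Speed limits (degrees/s): [159.86, 159.86, 180, 180, 180, 180].

## Interface

Orientations are given as a 3x3 rotation matrix whose columns are the frame's x, y, z axes.
In Python, from station import r, eyes gives the robot as it stands.
- The arm moves only by the tool play_rows, never from a script. Its argument "deltas" is one flat list of numbers, 5 for each row, row after row: the closure in counts, from 0 (fully open) to 255 (shut), then the shift along the tool's x, y, z in mm, then the turn about the tool's y in rad. In form: [claw, tx, ty, tz, roll, claw, tx, ty, tz, roll, ...]. A call has exactly 10 rows; each row shifts and turns the commanded pose from where the row before left it, along the tool's axes as they then stand; what a row does not reach is not made up. A row lasts 1/10 s, in which the tool goes at most 50 mm and 8.59 degrees, less where a joint would pass 70% of its speed; a pose out of reach is approached as far as the arm can. A call is refused whole if a number of a shift passes 50 or a number of a turn 0.15, either way. A call with a gripper value outside its range is refused whole. The fingers move at their own pace and stop on an object; the grip force is fixed at half the most. Time passes only in rows, so rows that do not move let the fingers close, or fill a call up. It gives the time, the measured TCP pose, the force and the opening at its end, in the units of the state.
- r.sense(): the state, without advancing time (a new reading comes with each control period).
- eyes.capture(name): name is "scene" or "side" or "wrist"; returns a dict with "img" (480x640x3 uint8, blue, green, red), "vfov" (degrees; the focal length in pixels is half the picture's height over the tangent of half this angle, whatever the lens; pixels are square), "cx", "cy" (the principal point, pixels), "R" (3x3) and "t" (3): a world point X has camera coordinates R X + t; the wrist camera has in their place "tool_from_camera" (4x4, takes a point from camera to tool coordinates, whose origin is the TCP and whose axes are the tool frame's). Camera axes: x right, y down, z forward; pixel columns grow to the right and rows downward; lengths in m; the calibration is good to about 2 mm. The wrist camera is an equidistant fisheye: a pixel r from the principal point sees the ray r / f radians off the axis. A picture is of the moment at which its call begins: read the wrist's pose just before it. There is no depth.
- r.finish_job(): hands the job in, once; it reports no verdict.
The state is a dict: "time_s": time; "joints": joint angles; "joint_velocities": joint speeds; "effort": joint torques, N m; "tcp_pos": TCP position; "ee_rot": TCP orientation; "wrist_force": force on the tool from outside, world axes, zero at the start; "moment": the same for the moment, N m; "gripper_width": opening from 0.0 (shut) to 1.0 (fully open).
Only numpy, scipy, OpenCV 4.12 (cv2) and the standard library are available. Lean on these libraries where they do the work, as an engineer would, in place of code of your own. Each camera call takes 0.05 s, during which the arm holds its last target.

## Task

The low blue packing tray holds two brass conduit fittings with six-sided flanges, side by side with their flat faces together. Among the loose brass fittings on the bench find the one with the same six-sided flange of the same size, and set it down gently (not dropped) flat on the tray floor in the notch between those two, turned so that its flat faces lie against theirs and the three are close-packed. A gap of a few millimetres does no harm; leave the other two in their places.

Things in the scene. Friction and masses are not known exactly. Their poses are not given: they have to be found in the camera images.
- fitting: loose brass fitting: six-sided flange (56 mm across flats, 18 mm thick), round spigot 30 mm wide on its centre up to 56 mm height, to be gripped from above; 0.26 kg. Upright. Origin: centre of underside; x to a corner, y to a flat. Near it, 95 mm or more between centres, stand three unwanted ones, in any order: a smaller six-sided one (38 mm across flats), a round-flanged, a square-flanged.
- seated_a: one of two fittings already in the tray, the same part as fitting, not fastened, upright on the tray floor. Origin: centre of the underside; x points to a corner (along the tray's x), y to a flat face.
- seated_b: the other fitting already in the tray, same part, its centre about 57 mm from that of seated_a along the tray's y, flat face to flat face. Origin and axes as seated_a.
- tray: low blue tray, fixed: inside 130 (x) by 115 mm (y), rim 14 mm high, floor and walls 4 mm thick. Origin: centre of underside, z up, x to its empty side. The seated two stand at x -31, y +28 and -28 mm, near the -x wall. Close-packed, the third is at x 18, y 0 mm, a corner towards +x, with 14 mm to spare to the +x wall. Fingers on its +y and -y sides clear the other spigots.
There are look-alikes about, which are no part of the job. Leave any black look-alike of the seated_b alone.

How it is judged (in metres and radians):
At the end, for the whole second after the job is handed in: The fitting stands upright (7 degrees) and still on the tray floor, on the open side of the two seated ones, centre within 66 mm of each of theirs (gaps up to 10 mm), flats parallel to theirs within 12 degrees; those two upright and within 15 mm of where they began (horizontal distance between fitting and seated_a below 0.066 m and horizontal distance between fitting and seated_b below 0.066 m and x of fitting in the frame of tray above 0 m and z of fitting in the frame of tray between 0.001 and 0.009 m and angle between each of fitting, seated_a, seated_b's own z axis and vertical below 0.12 rad and (angle between the x axis of fitting and the x axis of seated_a, either way round below 0.21 rad or angle between the x axis of fitting and the x axis of seated_a, either way round between 0.837 and 1.257 rad) and linear speed of fitting below 0.02 m/s and distance of each of seated_a, seated_b from where it was at the start of the episode below 0.015 m); the robot touches nothing.
It fails at once if the fitting is dropped or thrown into the tray (faster than 0.6 m/s close above the floor, next to the other two) (horizontal distance between fitting and seated_a below 0.09 m and horizontal distance between fitting and seated_b below 0.09 m and z of fitting in the frame of tray below 0.03 m and linear speed of fitting above 0.6 m/s).
It also fails if it takes over 35 s, if anything falls off the work surface, if the arm or the gripper's body presses on something with over 40 N, if the wrist force passes 120 N, or if a joint passes its speed limit or range.

## Working session

There is one attempt and no reset: what is moved stays moved. The work goes in short steps, Python scripts to look and compute and a tool call to move; the robot and the scene stay as the last step left them, time stands still between calls to the robot, and variables do not carry over. Pictures are saved under pics/ and viewed, and the job is handed in when it is done.

Besides the shell and the picture viewer there is one more tool, called after "Call:" as a command line: name --argument value ..., lists and objects as JSON in quotes. play_rows: Moves the arm, as the interface text tells. Its arguments: {"type":"object","properties":{"deltas":{"type":"array","items":{"type":"number"}}},"required":["deltas"]}

```bash
mkdir -p pics; python3 - <<'E'
from station import r, eyes
import cv2,pickle,numpy as np
s=r.sense(); print(s['time_s'],s['tcp_pos'],np.round(s['ee_rot'],3),s['gripper_width'])
d={}
for n in('scene','side','wrist'):
    c=eyes.capture(n); d[n]=c; cv2.imwrite(f'pics/{n}0.png',c['img'])
    print(n,{k:v for k,v in c.items() if k!='img'})
d['s']=s
pickle.dump(d,open('c0.pkl','wb'))
E
```

```text
0.0 [0.18615612 0.59599096 0.22143203] [[-0.954 -0.001 -0.298]
 [ 0.298 -0.002 -0.954]
 [-0.    -1.     0.002]] 0.9969368633681033
scene {'vfov': 46.06087714889157, 'cx': 311.4871242898026, 'cy': 235.17457642379296, 'R': array([[ 0.35895634,  0.9333504 ,  0.00271679],
       [ 0.54678219, -0.20792565, -0.81104634],
       [-0.75642553,  0.29261572, -0.5849756 ]]), 't': array([-0.15678825, -0.27991317,  1.34291531])}
side {'vfov': 44.383734185285185, 'cx': 315.8043699730261, 'cy': 233.25729779026386, 'R': array([[-0.99835225, -0.05511863, -0.01596   ],
       [-0.02157788,  0.61832048, -0.7856298 ],
       [ 0.05317124, -0.78399089, -0.61849099]]), 't': array([0.53861587, 0.06605592, 0.85641433])}
wrist {'vfov': 65.70646984690485, 'cx': 323.12108373333837, 'cy': 237.7748776459362, 'tool_from_camera': array([[-1.13905319e-03,  9.67049037e-01,  2.54587632e-01,
        -6.93304242e-02],
       [-3.05495360e-04, -2.54588122e-01,  9.67049531e-01,
        -1.61963071e-01],
       [ 9.99999305e-01,  1.02374552e-03,  5.85418408e-04,
         9.46512358e-05],
       [ 0.00000000e+00,  0.00000000e+00,  0.00000000e+00,
         1.00000000e+00]])}
```

View pics/scene0.png

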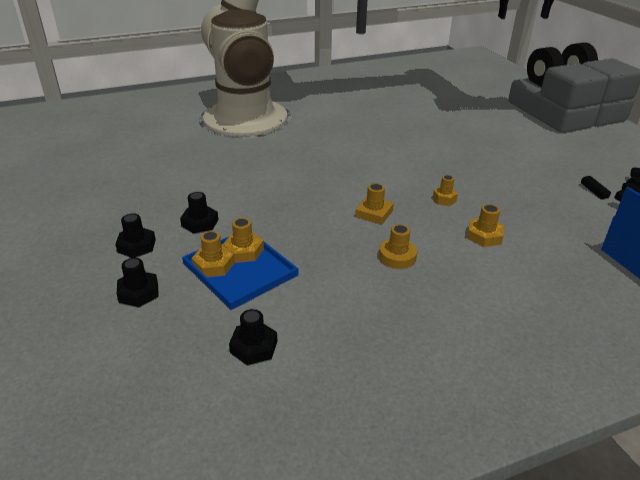

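View pics/side0.png

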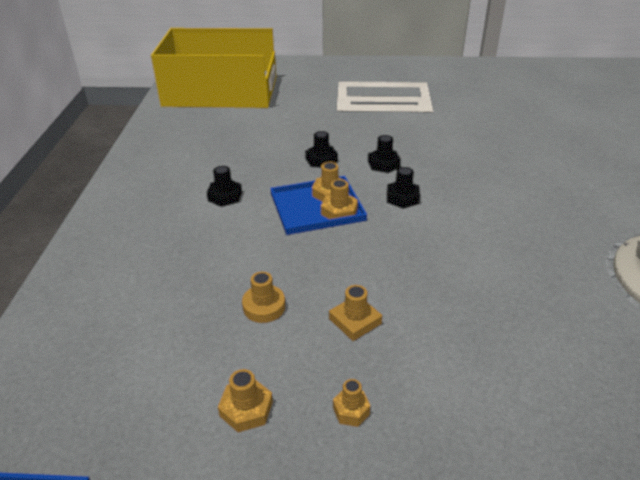

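View pics/wrist0.png

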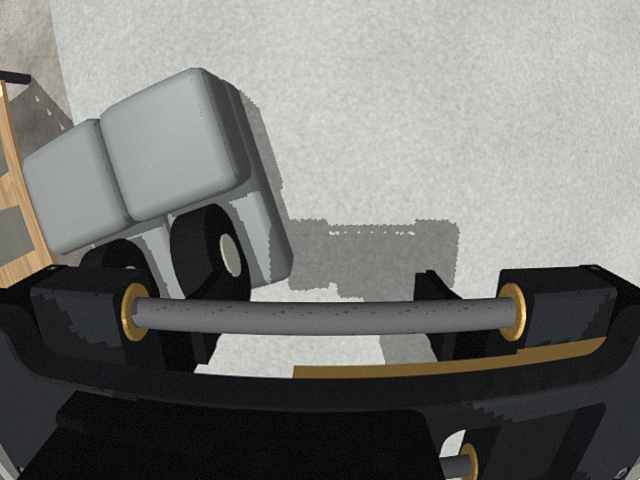

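Brass candidates (scene view): square (375,203), small hex (446,190), round (398,247) and large hex (487,226), which is (245,398) in the side view. The large hex matches. I'll confirm it with an enlarged crop and fit the poses by silhouette.

```bash
cat > h.py <<'E'
import numpy as np,cv2
from scipy.optimize import minimize
def foc(c): return 240/np.tan(np.radians(c['vfov']/2))
def proj(c,P):
    q=np.asarray(P)@c['R'].T+c['t']; f=foc(c)
    return np.c_[f*q[:,0]/q[:,2]+c['cx'],f*q[:,1]/q[:,2]+c['cy']]
S=4
def hull(m,c,P):
    p=cv2.convexHull(proj(c,P).astype(np.float32)*S+S/2-.5)
    cv2.fillConvexPoly(m,np.round(p*16).astype(np.int32),1,shift=4)
def fit_pts(x,y,yaw,z0,af=.056,n=6):
    a=yaw+np.arange(n)*2*np.pi/n; R=af/2/np.cos(np.pi/n)
    b=np.c_[x+R*np.cos(a),y+R*np.sin(a)]
    A=np.vstack([np.c_[b,np.full(n,z)] for z in (z0,z0+.018)])
    t=np.linspace(0,6.283,40); d=np.c_[x+.015*np.cos(t),y+.015*np.sin(t)]
    B=np.vstack([np.c_[d,np.full(40,z)] for z in (z0+.018,z0+.056)])
    return A,B
def tray_pts(x,y,yaw):
    c,s=np.cos(yaw),np.sin(yaw)
    return [np.array([[x+c*u-s*v,y+s*u+c*v,z] for u in(-.069,.069) for v in(-.0615,.0615) for z in(0,.014)])]
def render(c,hs,off=(0,0)):
    m=np.zeros((480*S,640*S),np.uint8)
    for P in hs: hull(m,c,P)
    m=cv2.resize(m.astype(np.float32),(640,480),interpolation=cv2.INTER_AREA)
    return m
def ymask(i):
    h=cv2.cvtColor(i,cv2.COLOR_BGR2HSV); return ((h[...,0]>8)&(h[...,0]<35)&(h[...,1]>110)&(h[...,2]>40)).astype(np.uint8)
def bmask(i):
    h=cv2.cvtColor(i,cv2.COLOR_BGR2HSV); return ((h[...,0]>100)&(h[...,0]<130)&(h[...,1]>110)&(h[...,2]>30)).astype(np.uint8)
def comp(m,pt,r=70):
    m=cv2.morphologyEx(m,cv2.MORPH_CLOSE,np.ones((5,5),np.uint8))
    n,l=cv2.connectedComponents(m); y,x=pt[1],pt[0]
    o=(l==l[y,x]).astype(np.uint8); assert l[y,x]>0
    k,_=cv2.findContours(o,cv2.RETR_EXTERNAL,cv2.CHAIN_APPROX_NONE); cv2.drawContours(o,k,-1,1,-1); return o
def pix2plane(c,uv,z):
    f=foc(c); d=c['R'].T@np.array([(uv[0]-c['cx'])/f,(uv[1]-c['cy'])/f,1]); o=-c['R'].T@c['t']
    return o+d*(z-o[2])/d[2]
E
python3 - <<'E'
from h import *; import pickle
d=pickle.load(open('c0.pkl','rb'))
sc,si=d['scene'],d['side']
def run(name,pts,masks,model,x0s,cams=(sc,si)):
    best=None
    def cost(p):
        e=0
        for c,m in zip(cams,masks):
            e+=np.abs(render(c,model(p))-m).sum()/m.sum()
        return e
    for x0 in x0s:
        s=np.vstack([x0]+[np.array(x0)+v for v in np.diag([.006,.006,.15]+[.006]*(len(x0)-3))])
        q=minimize(cost,x0,method='Nelder-Mead',options=dict(initial_simplex=s,xatol=1e-4,fatol=1e-4,maxiter=250))
        if best is None or q.fun<best.fun: best=q
        print(name,np.round(q.x,4),round(q.fun,4))
    return best.x
for nm,a,b in(('hex',(487,230),(245,405)),('small',(446,195),(351,405))):
    ms=[comp(ymask(sc['img']),a),comp(ymask(si['img']),b)]
    print([m.sum() for m in ms],pix2plane(sc,a,.018),pix2plane(si,b,.018))
    g=pix2plane(si,b,.018)
    for af in (.056,.038):
        x=run(nm+str(af),None,ms,lambda p:fit_pts(*p,0,af),[[g[0],g[1],t] for t in(0,.35,.7)])
        if nm=='hex' and af==.056: hx=x
ms=[comp(ymask(c['img'])|bmask(c['img']),p) for c,p in((sc,(245,285)),(si,(290,205)))]
print([m.sum() for m in ms])
g=(pix2plane(sc,(241,268),.01)+pix2plane(si,(318,205),.01))/2; print(g)
def tm(p):
    x,y,t=p; c,s=np.cos(t),np.sin(t); o=tray_pts(x,y,t)
    for v in(.0285,-.0285): o+=list(fit_pts(x-c*.031-s*v,y-s*.031+c*v,t,.004))
    return o
# empty side: away from seated mean
sp=pix2plane(si,(335,190),.03); print(sp)
t0=np.arctan2(*(g-sp)[1::-1])
tx=run('tray',None,ms,tm,[[g[0],g[1],t0+e] for e in(-.2,0,.2)])
np.save('est.npy',np.r_[hx,tx])
for n,c in(('scene',sc),('side',si)):
    im=cv2.resize(c['img'],None,fx=3,fy=3,interpolation=cv2.INTER_CUBIC)
    for hs in(fit_pts(*hx,0),tm(tx)):
        m=np.zeros((480*S,640*S),np.uint8)
        k=[]
        for P in hs:
            cv2.polylines(im,[np.round(cv2.convexHull(proj(c,P).astype(np.float32))*3+1).astype(np.int32)],True,(0,255,0),1)
    q=proj(c,[[hx[0],hx[1],.02]])[0]*3; w=proj(c,[[tx[0],tx[1],.02]])[0]*3
    cr=[im[max(0,int(v[1])-200):,max(0,int(v[0])-200):][:400,:400] for v in(q,w)]
    cr=[cv2.copyMakeBorder(z,0,400-z.shape[0],0,400-z.shape[1],0) for z in cr]
    cv2.imwrite(f'pics/ov_{n}.png',np.hstack(cr))
E
```

```text
[np.uint64(1115), np.uint64(2342)] [0.61555399 0.24364353 0.018     ] [0.60659083 0.25654159 0.018     ]
hex0.056 [0.608  0.2477 0.3614] 0.115
hex0.056 [0.6079 0.2477 0.357 ] 0.1156
hex0.056 [0.6078 0.2478 1.413 ] 0.1148
hex0.038 [0.6073 0.2489 0.0429] 0.6629
hex0.038 [0.6076 0.2487 0.5816] 0.6661
hex0.038 [0.6074 0.2489 0.8102] 0.6684
[np.uint64(506), np.uint64(1222)] [0.49597919 0.23941606 0.018     ] [0.48495414 0.25121493 0.018     ]
small0.056 [0.4799 0.2445 0.4237] 1.8464
small0.056 [0.483  0.2426 0.4193] 1.8453
small0.056 [0.4811 0.2439 0.4359] 1.846
small0.038 [ 0.4842  0.2458 -0.1796] 0.6867
small0.038 [0.4845 0.2466 0.4243] 0.7879
small0.038 [0.4845 0.2458 0.7732] 0.6956
[np.uint64(5695), np.uint64(4179)]
[ 0.55065894 -0.15760193  0.01      ]
[ 0.51575949 -0.16939718  0.03      ]
tray [ 0.5466 -0.1626  0.3215] 0.0596
tray [ 0.5466 -0.1626  0.3232] 0.0591
tray [ 0.5464 -0.1628  0.3254] 0.0607
```

View pics/ov_scene.png

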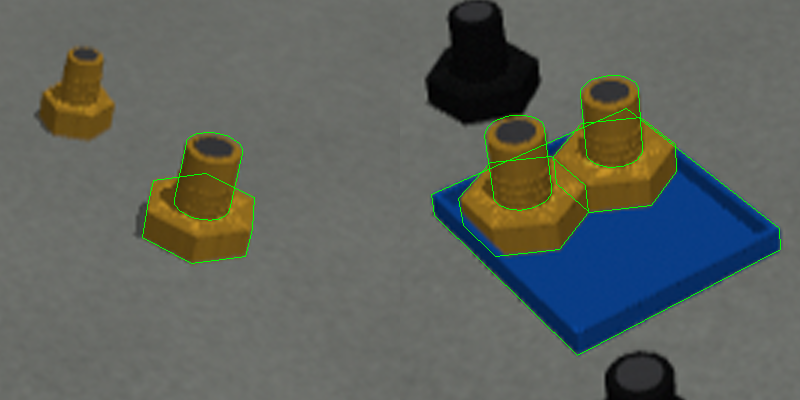

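View pics/ov_side.png

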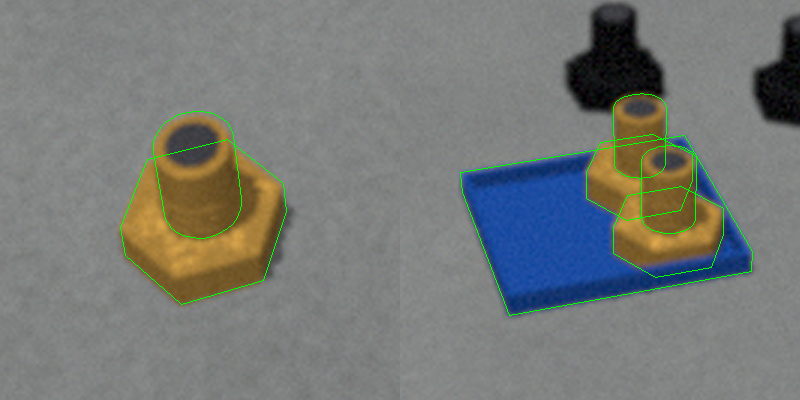

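The crop confirms it: the large hex model (56 mm across flats) fits the fitting with corners and edges on the outlines. The smaller hex beside it is clearly a poor match. Estimates are fitting (0.608, 0.248) with yaw 20.4°, and tray (0.5466, -0.1627) with yaw 18.5°. Next I turn the jaws and start across.

Call:
play_rows --deltas '[0,0,0,0,-0.132,0,0,0,0,-0.132,0,0,0,0,-0.132,0,0,0,0,-0.132,0,0,0,0,-0.132,0,-20,0,34,0,0,-20,0,34,0,0,-20,0,34,0,0,-20,0,34,0,0,-20,0,34,0]'

```text
time_s: 1.15
tcp_pos: [0.3403, 0.471, 0.2223]
ee_rot: [[-0.937, -0.0, 0.35], [-0.35, -0.0, -0.937], [0.0, -1.0, 0.0]]
wrist_force: [-0.1, 0.4, -0.4]
gripper_width: 0.998
```

```bash
cat > go.py <<'E'
import sys,numpy as np
from station import r
def rel(x,y,z,ang):
    s=r.sense(); R=np.array(s['ee_rot']); p=np.array(s['tcp_pos'])
    a=np.arctan2(R[1,2],R[0,2]); e=(ang-a+np.pi/2)%np.pi-np.pi/2
    print('t',round(s['time_s'],2),'tcp',np.round(p,4),'jaw',round(np.degrees(a),2),'tilt',np.round(R[:,1],3),'w',s['gripper_width'],'F',np.round(s['wrist_force'],2),'j',np.round(s['joints'],1))
    print('tool shift mm now',np.round(R.T@(np.array([x,y,z])-p)*1e3,1),'roll',round(-e,3))
if __name__=='__main__': rel(*map(float,sys.argv[1:5]))
E
python3 go.py 0.608 0.2477 0.024 1.928
```

```text
t 1.15 tcp [0.3403 0.471  0.2223] jaw -69.52 tilt [-0. -0. -1.] w 0.9980432686614813 F [-0.09  0.39 -0.41] j [ 70.1  17.8  -5.9  -0.  -66.3  40.4]
tool shift mm now [-172.7  198.3  302.8] roll 0.0
```

Call:
play_rows --deltas '[0,-19,0,33,0,0,-19,0,33,0,0,-19,0,33,0,0,-19,0,33,0,0,-19,0,33,0,0,-19,0,33,0,0,-19,10,33,0,0,-19,20,33,0,0,-18,30,30,0,0,0,30,0,0]'

```text
time_s: 2.15
tcp_pos: [0.6042, 0.2534, 0.1311]
ee_rot: [[-0.939, 0.001, 0.345], [-0.345, -0.0, -0.939], [-0.001, -1.0, 0.0]]
wrist_force: [-0.8, 0.8, 0.3]
gripper_width: 1.004
```

```bash
python3 go.py 0.608 0.2477 0.024 1.928; python3 - <<'E'
from station import r,eyes
import cv2
cv2.imwrite('pics/w1.png',eyes.capture('wrist')['img'])
E
python3 go.py 0.608 0.2477 0.024 1.928
```

```text
t 2.15 tcp [0.6042 0.2534 0.1311] jaw -69.81 tilt [ 0.001 -0.    -1.   ] w 1.0039022421790478 F [-0.78  0.82  0.29] j [ 36.9  29.   -2.    0.  -59.   73.3]
tool shift mm now [ -1.5 107.1   6.6] roll -0.005
t 2.2 tcp [0.5994 0.2527 0.1245] jaw -69.82 tilt [-0.011 -0.005 -1.   ] w 1.0001738967975018 F [-1.96 -0.49 -4.69] j [ 37.   29.2  -2.5  -0.2 -58.9  73.3]
tool shift mm now [ -7.5 100.5   7.6] roll -0.005
```

View pics/w1.png

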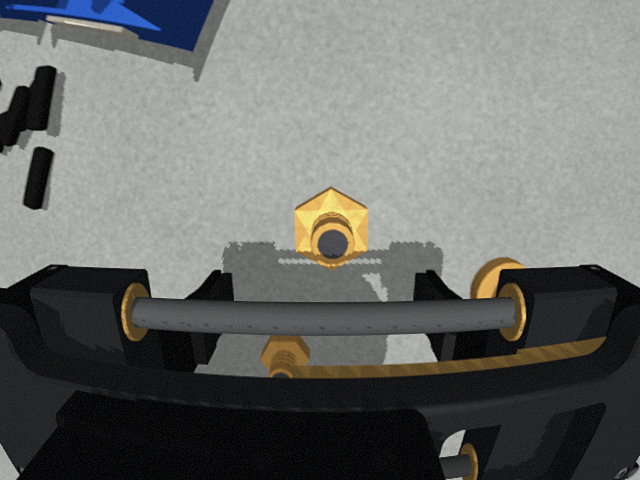

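Wrist view shows the large hex at (331,228) with spigot top at (331,242), between the fingers; small hex at (285,350) and round at (500,278). I'll let the arm settle and measure again.

Call:
play_rows --deltas '[0,0,0,4,0,0,0,0,0,0,0,0,0,0,0,0,0,0,0,0,0,0,0,0,0,0,0,0,0,0,0,0,0,0,0,0,0,0,0,0,0,0,0,0,0,0,0,0,0,0]'

```text
time_s: 3.2
tcp_pos: [0.6029, 0.2525, 0.1324]
ee_rot: [[-0.937, -0.0, 0.35], [-0.35, -0.0, -0.937], [0.0, -1.0, 0.0]]
wrist_force: [0.3, 0.2, -0.0]
gripper_width: 0.996
```

```bash
cat > wr.py <<'E'
from h import *
from station import r,eyes
import sys
s=r.sense(); c=eyes.capture('wrist'); i=c['img']; cv2.imwrite('pics/'+sys.argv[1]+'.png',i)
pt=tuple(map(int,sys.argv[2:4])); zt=float(sys.argv[4])
h=cv2.cvtColor(i,cv2.COLOR_BGR2HSV)
# dark bore disc inside the spigot
m=((h[...,1]<90)&(h[...,2]<110)).astype(np.uint8)
n,l,st,ce=cv2.connectedComponentsWithStats(m)
k=[j for j in range(1,n) if 60<st[j,4]<2500 and np.hypot(*(ce[j]-pt))<40]
R=np.array(s['ee_rot']);p=np.array(s['tcp_pos']); f=foc(c); T=c['tool_from_camera']
for j in k:
    u=ce[j]-[c['cx'],c['cy']]; rr=np.hypot(*u); th=rr/f
    d=np.r_[u/rr*np.sin(th),np.cos(th)]
    o=R@T[:3,3]+p; d=R@T[:3,:3]@d
    print('disc',ce[j],st[j,4],'world',np.round(o+d*(zt-o[2])/d[2],4))
E
python3 wr.py w2 331 242 0.056; python3 go.py 0.608 0.2477 0.024 1.928
```

```text
disc [332.09077381 241.65327381] 672 world [0.6086 0.248  0.056 ]
t 3.25 tcp [0.6029 0.2525 0.1325] jaw -69.54 tilt [-0. -0. -1.] w 0.9948041749854715 F [ 0.28 -0.86  0.29] j [ 36.9  28.8  -2.1  -0.  -59.1  73.6]
tool shift mm now [ -3.1 108.5   6.2] roll -0.0
```

View pics/w2.png

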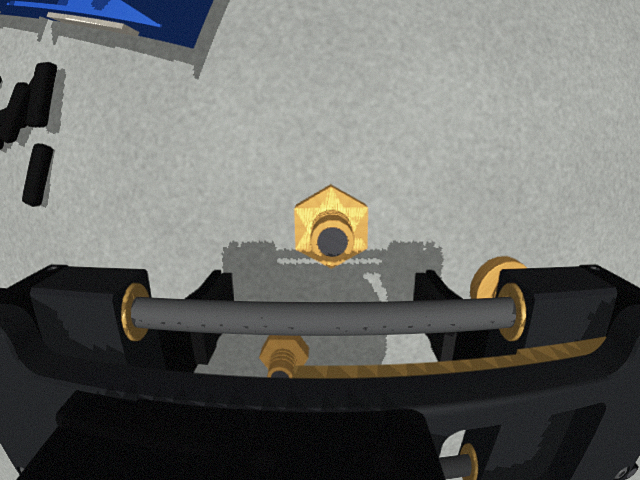

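Wrist gives (0.6086, 0.2480), within 1 mm of the two-camera fit. Next I descend and grip.

Call:
play_rows --deltas '[0,-3.5,0,6.5,0,0,0,15,0,0,0,0,15,0,0,0,0,15,0,0,0,0,15,0,0,0,0,15,0,0,0,0,15,0,0,0,0,12,0,0,0,0,6,0,0,0,0,0,0,0]'

```text
time_s: 4.25
tcp_pos: [0.6081, 0.2473, 0.0234]
ee_rot: [[-0.937, -0.002, 0.35], [-0.35, -0.001, -0.937], [0.002, -1.0, 0.001]]
wrist_force: [0.3, -0.4, 0.1]
gripper_width: 0.998
```

```bash
python3 go.py 0.6083 0.2478 0.024 1.928
```

```text
t 4.25 tcp [0.6081 0.2473 0.0234] jaw -69.53 tilt [-0.002 -0.001 -1.   ] w 0.9982971857690613 F [ 0.35 -0.45  0.14] j [ 36.2  35.8  -7.5  -0.  -46.8  74.2]
tool shift mm now [-0.4 -0.6 -0.4] roll -0.0
```

Call:
play_rows --deltas '[255,0,0,0,0,255,0,0,0,0,255,0,0,0,0,255,0,0,0,0,255,0,0,0,0,255,0,0,0,0,255,0,0,0,0,255,0,0,0,0,255,0,0,0,0,255,0,0,0,0]'

```text
time_s: 5.25
tcp_pos: [0.6085, 0.2477, 0.0245]
ee_rot: [[-0.937, -0.0, 0.35], [-0.35, 0.0, -0.937], [-0.0, -1.0, -0.0]]
wrist_force: [-0.1, 1.5, -0.0]
gripper_width: 0.334
```

```bash
python3 - <<'E'
import numpy as np
e=np.load('est.npy'); x,y,t=e[3:]; print(x+.0185*np.cos(t),y+.0185*np.sin(t),t)
E
python3 go.py 0.566 -0.156 0.19 1.894
```

```text
0.5641236045364886 -0.15667735658957693 0.3231862635801827
t 5.25 tcp [0.6085 0.2477 0.0245] jaw -69.53 tilt [-0.  0. -1.] w 0.33352073318218817 F [-0.1   1.49 -0.04] j [ 36.2  35.7  -7.5  -0.  -46.9  74.2]
tool shift mm now [ 180.9 -165.5  363.4] roll 0.034
```

Gripped: the opening is 29 mm, matching the 30 mm spigot. Lifting.

Call:
play_rows --deltas '[255,0,-6,0,0,255,0,-12,0,0,255,0,-18,0,0,255,0,-18,0,0,255,0,-18,0,0,255,0,-18,0,0,255,0,-18,0,0,255,0,-12,0,0,255,0,0,0,0.017,255,0,0,0,0.017]'

```text
time_s: 6.25
tcp_pos: [0.608, 0.2475, 0.1442]
ee_rot: [[-0.949, -0.001, 0.316], [-0.316, 0.0, -0.949], [0.001, -1.0, -0.0]]
wrist_force: [-0.6, -0.6, -3.7]
gripper_width: 0.334
```

```bash
python3 - <<'E'
import numpy as np
from go import rel
e=np.load('est.npy'); x,y,t=e[3:]; X=[x+.021*np.cos(t),y+.021*np.sin(t)];print(X)
rel(*X,0.145,t+np.pi/2)
E
```

```text
[np.float64(0.5664941753098811), np.float64(-0.15588338290718118)]
t 6.25 tcp [0.608  0.2475 0.1442] jaw -71.58 tilt [-0.001  0.    -1.   ] w 0.3337990260797239 F [-0.55 -0.65 -3.68] j [ 36.2  28.5  -0.9  -0.  -60.7  72.2]
tool shift mm now [166.8  -0.8 369.6] roll -0.002
```

Call:
play_rows --deltas '[255,5,0,11,0,255,11,0,24,0,255,11,0,24,0,255,11,0,24,0,255,11,0,24,0,255,11,0,24,0,255,11,0,24,0,255,11,0,24,0,255,11,0,24,0,255,11,0,24,0]'

```text
time_s: 7.25
tcp_pos: [0.5806, -0.0026, 0.1435]
ee_rot: [[-0.948, -0.003, 0.317], [-0.317, -0.001, -0.948], [0.003, -1.0, -0.0]]
wrist_force: [-0.4, -1.2, -3.4]
gripper_width: 0.336
```

Call:
play_rows --deltas '[255,11,0,24,0,255,11,0,24,0,255,11,0,24,0,255,11,0,24,0,255,10,0,24,0,255,6,0,15,0,255,3,0,7,0,255,0,0,0,0,255,0,0,0,0,255,0,0,0,0]'

```text
time_s: 8.25
tcp_pos: [0.5675, -0.1544, 0.1445]
ee_rot: [[-0.948, -0.0, 0.319], [-0.319, 0.0, -0.948], [-0.0, -1.0, -0.0]]
wrist_force: [-0.1, 0.3, -3.8]
gripper_width: 0.336
```

```bash
python3 go.py 0.5665 -0.1559 0.060 1.894; python3 - <<'E'
from station import eyes
import cv2,pickle,numpy as np
d={n:eyes.capture(n) for n in('scene','side','wrist')}
pickle.dump(d,open('c1.pkl','wb'))
a=cv2.resize(d['scene']['img'][140:340,130:380],(800,640))[:600]
cv2.imwrite('pics/s1.png',cv2.resize(d['scene']['img'][140:320,130:370],(800,600)))
cv2.imwrite('pics/si1.png',cv2.resize(d['side']['img'][60:270,180:460],(800,600)))
cv2.imwrite('pics/w3.png',d['wrist']['img'])
E
```

```text
t 8.25 tcp [ 0.5675 -0.1544  0.1445] jaw -71.41 tilt [-0.  0. -1.] w 0.3361994155770846 F [-0.09  0.32 -3.76] j [  0.5  22.3 -11.2  -0.  -56.6 108. ]
tool shift mm now [ 1.4 84.5  1.2] roll 0.001
```

View pics/w3.png

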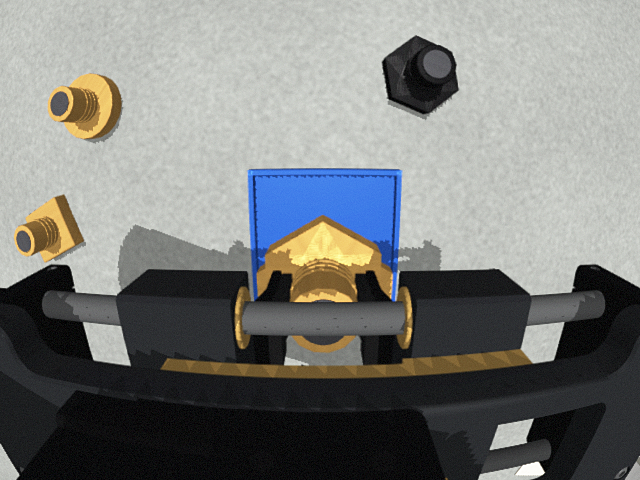

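View pics/si1.png

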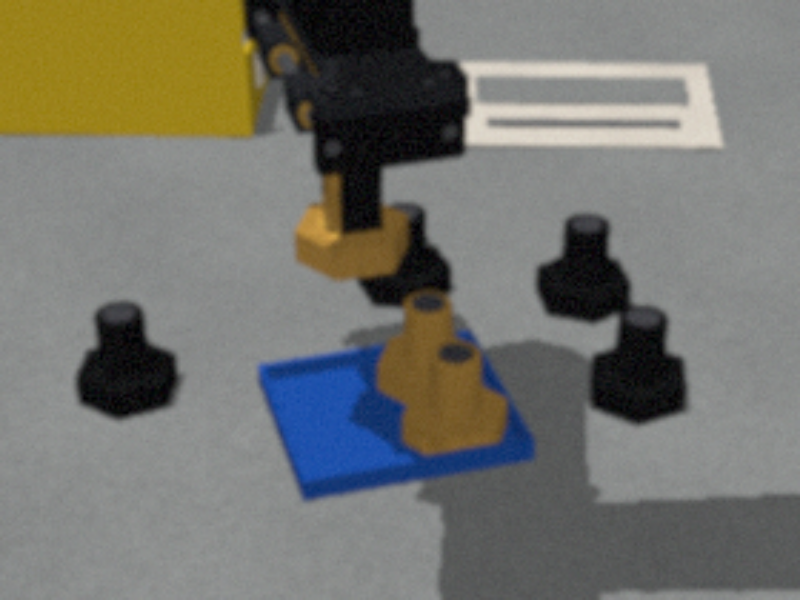

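View pics/s1.png

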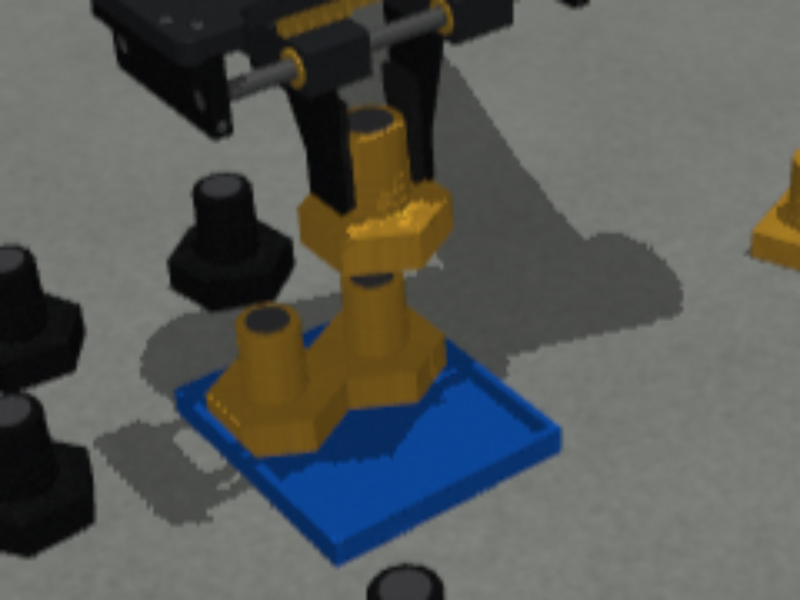

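```bash
python3 - <<'E'
from h import *; import pickle
d=pickle.load(open('c0.pkl','rb')); e=np.load('est.npy'); x,y,t=e[3:]; R=np.array([[np.cos(t),np.sin(t)],[-np.sin(t),np.cos(t)]])
for n,guess in(('scene',[(210,238),(242,225)]),('side',[(330,167),(340,185)])):
    c=d[n]; h=cv2.cvtColor(c['img'],cv2.COLOR_BGR2HSV); m=((h[...,1]<95)&(h[...,2]<95)).astype(np.uint8)
    N,l,st,ce=cv2.connectedComponentsWithStats(m)
    for g in guess:
        for j in range(1,N):
            if 10<st[j,4]<400 and np.hypot(*(ce[j]-g))<8:
                w=pix2plane(c,ce[j],.060); print(n,ce[j],st[j,4],np.round(w,4),'tray',np.round(R@(w[:2]-[x,y]),4))
E
```

```text
scene [210.05194805 235.36363636] 77 [ 0.526  -0.1985  0.06  ] tray [-0.0309 -0.0275]
scene [241.13043478 221.97101449] 69 [ 0.508  -0.1452  0.06  ] tray [-0.0311  0.0287]
side [329.53333333 165.33333333] 45 [ 0.5261 -0.1997  0.06  ] tray [-0.0312 -0.0287]
side [339.125      183.22916667] 48 [ 0.5084 -0.1449  0.06  ] tray [-0.0306  0.0289]
```

The seated bores check out at tray x of about -31 mm and y of about ±28.5 mm, in both views. Next I lower to just above the tray.

Call:
play_rows --deltas '[255,1.4,0,1.2,0,255,0,10,0,0,255,0,14,0,0,255,0,14,0,0,255,0,14,0,0,255,0,14,0,0,255,0,10,0,0,255,0,8,0,0,255,0,0,0,0,255,0,0,0,0]'

```text
time_s: 9.4
tcp_pos: [0.5667, -0.157, 0.0607]
ee_rot: [[-0.948, 0.0, 0.318], [-0.318, -0.0, -0.948], [-0.0, -1.0, 0.0]]
wrist_force: [0.5, 0.4, -3.0]
gripper_width: 0.336
```

```bash
python3 go.py 0.5665 -0.1559 0.0285 1.894; python3 - <<'E'
from station import eyes
import cv2
cv2.imwrite('pics/w4.png',eyes.capture('wrist')['img'])
E
```

```text
t 9.4 tcp [ 0.5667 -0.157   0.0607] jaw -71.47 tilt [ 0. -0. -1.] w 0.3359293397965226 F [ 0.52  0.42 -2.97] j [  0.3  27.7 -16.4   0.  -45.9 108.2]
tool shift mm now [-0.1 32.2 -1.1] roll 0.0
```

View pics/w4.png

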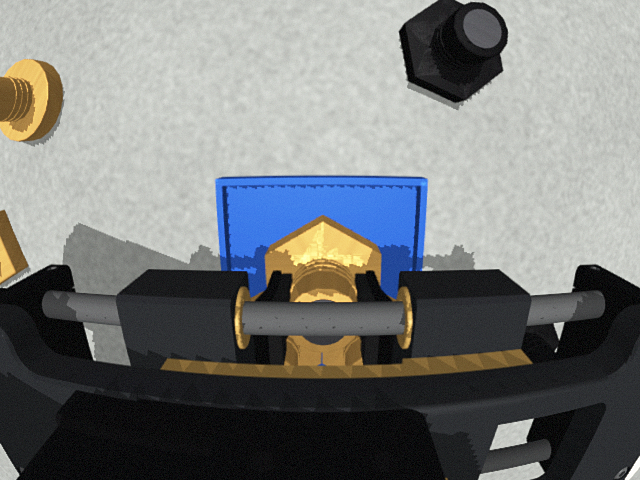

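The flange (corner at (323,216)) is square to the tray and centred between its walls (218 and 426). Lowering slowly.

Call:
play_rows --deltas '[255,0,0,-1,0,255,0,5,0,0,255,0,6,0,0,255,0,6,0,0,255,0,5,0,0,255,0,4,0,0,255,0,3,0,0,255,0,2,0,0,255,0,0,0,0,255,0,0,0,0]'

```text
time_s: 10.45
tcp_pos: [0.5662, -0.156, 0.0297]
ee_rot: [[-0.948, 0.0, 0.318], [-0.318, -0.0, -0.948], [-0.0, -1.0, 0.0]]
wrist_force: [-0.4, 0.1, -3.3]
gripper_width: 0.335
```

```bash
python3 go.py 0.5665 -0.1559 0.0285 1.894
```

```text
t 10.45 tcp [ 0.5662 -0.156   0.0297] jaw -71.48 tilt [ 0. -0. -1.] w 0.33511986336348093 F [-0.37  0.13 -3.3 ] j [  0.4  30.  -18.    0.  -42.  108.1]
tool shift mm now [-0.3  1.2  0. ] roll 0.0
```

Call:
play_rows --deltas '[255,0,0.5,0,0,255,0,0.5,0,0,255,0,0.3,0,0,255,0,0.2,0,0,255,0,0,0,0,255,0,0,0,0,255,0,0,0,0,255,0,0,0,0,255,0,0,0,0,255,0,0,0,0]'

```text
time_s: 11.45
tcp_pos: [0.5662, -0.1559, 0.0285]
ee_rot: [[-0.948, 0.0, 0.318], [-0.318, -0.0, -0.948], [-0.0, -1.0, 0.0]]
wrist_force: [-2.0, 0.9, 4.5]
gripper_width: 0.339
```

```bash
python3 go.py 0.5665 -0.1559 0.0285 1.894
```

```text
t 11.45 tcp [ 0.5662 -0.1559  0.0285] jaw -71.47 tilt [ 0. -0. -1.] w 0.3386002803967104 F [-2.    0.93  4.46] j [  0.4  30.1 -18.    0.  -41.8 108.1]
tool shift mm now [-0.3 -0.   0.1] roll 0.0
```

Floor contact: the force went from -3.3 N to +4.5 N. I'll open partway, then lift off.

Call:
play_rows --deltas '[120,0,0,0,0,120,0,0,0,0,110,0,0,0,0,100,0,0,0,0,100,0,0,0,0,100,0,0,0,0,100,0,0,0,0,100,0,0,0,0,100,0,-5,0,0,100,0,-10,0,0]'

```text
time_s: 12.45
tcp_pos: [0.5655, -0.1559, 0.0429]
ee_rot: [[-0.948, -0.002, 0.318], [-0.318, 0.0, -0.948], [0.002, -1.0, -0.001]]
wrist_force: [-0.1, -0.3, 0.2]
gripper_width: 0.612
```

Call:
play_rows --deltas '[100,0,-20,0,0,100,0,-20,0,0,100,0,-20,0,0,100,0,-20,0,0,100,0,-20,0,0,100,0,-20,0,0,100,0,-20,0,0,100,30,-10,0,0,100,30,0,0,0,100,30,0,0,0]'

```text
time_s: 13.45
tcp_pos: [0.48, -0.1847, 0.1944]
ee_rot: [[-0.948, 0.002, 0.318], [-0.318, -0.0, -0.948], [-0.002, -1.0, 0.001]]
wrist_force: [0.2, 0.2, -0.4]
gripper_width: 0.606
```

```bash
python3 go.py 0.5665 -0.1559 0.0285 1.894; python3 - <<'E'
from station import eyes
import cv2,pickle
d={n:eyes.capture(n) for n in('scene','side','wrist')}
pickle.dump(d,open('c2.pkl','wb'))
cv2.imwrite('pics/s2.png',cv2.resize(d['scene']['img'][140:320,130:370],(800,600)))
cv2.imwrite('pics/si2.png',cv2.resize(d['side']['img'][60:270,180:460],(800,600)))
cv2.imwrite('pics/w5.png',d['wrist']['img'])
E
```

```text
t 13.45 tcp [ 0.48   -0.1847  0.1944] jaw -71.46 tilt [ 0.002 -0.    -1.   ] w 0.6057353648196876 F [ 0.16  0.17 -0.39] j [ -2.9  12.6 -17.5   0.  -59.8 111.5]
tool shift mm now [-90.8 166.1   0. ] roll 0.0
```

View pics/s2.png

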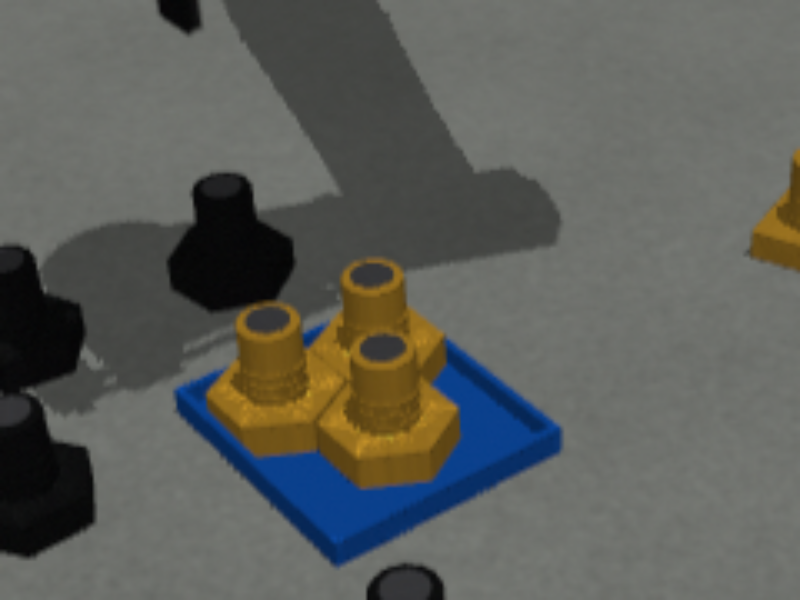

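View pics/si2.png

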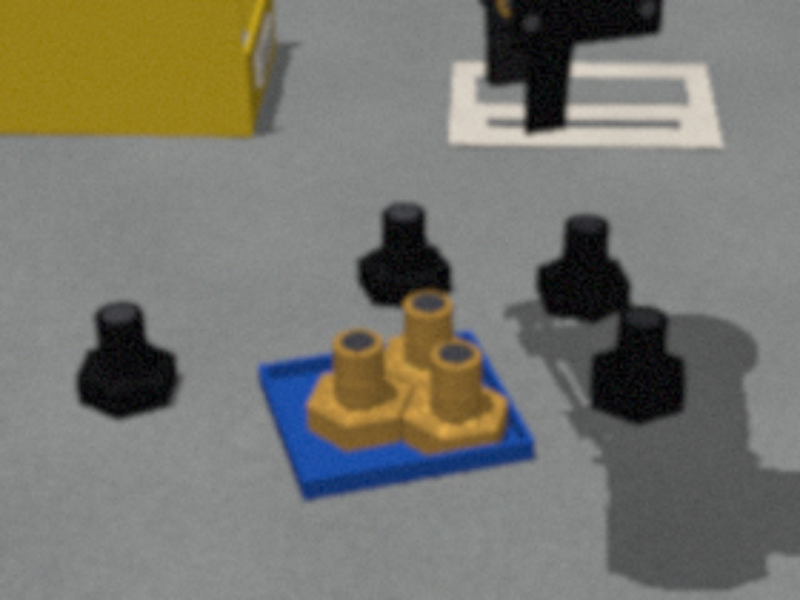

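Both views show the three close-packed and flat (new bore at about (383,347) in the scene crop). A numeric check, then hand in.

```bash
python3 - <<'E'
from h import *; import pickle
d=pickle.load(open('c2.pkl','rb')); e=np.load('est.npy'); x,y,t=e[3:]; R=np.array([[np.cos(t),np.sin(t)],[-np.sin(t),np.cos(t)]])
for n,guess in(('scene',[(210,236),(241,222),(245,244)]),('side',[(330,166),(339,183),(305,179)])):
    c=d[n]; h=cv2.cvtColor(c['img'],cv2.COLOR_BGR2HSV); m=((h[...,1]<95)&(h[...,2]<95)).astype(np.uint8)
    N,l,st,ce=cv2.connectedComponentsWithStats(m)
    for g in guess:
        for j in range(1,N):
            if 10<st[j,4]<400 and np.hypot(*(ce[j]-g))<8:
                w=pix2plane(c,ce[j],.060); print(n,ce[j],np.round(R@(w[:2]-[x,y]),4))
ms=[comp(ymask(d['scene']['img']),(245,275)),comp(ymask(d['side']['img']),(305,205))]
def mod(p):
    o=[]
    for u,v,a in((-.031,.0287,0),(-.031,-.0284,0),p): o+=list(fit_pts(*(R.T@[u,v]+[x,y]),t+a,.004))
    return o
f=lambda p:sum(np.abs(render(d[n],mod(p))-m).sum()/m.sum() for n,m in zip(('scene','side'),ms))
for a in np.radians([-15,-10,-5,0,5,10,15]): print(round(np.degrees(a)),round(f((.021,0,a)),4))
E
```

```text
scene [210.05194805 235.36363636] [-0.0309 -0.0275]
scene [241.13043478 221.97101449] [-0.0311  0.0287]
scene [244.2345679  243.81481481] [0.0195 0.0004]
side [329.53333333 165.33333333] [-0.0312 -0.0287]
side [339.21276596 183.19148936] [-0.0307  0.0288]
side [304.92857143 178.95238095] [0.0197 0.0004]
-15 0.2658
-10 0.2647
-5 0.2633
0 0.2607
5 0.2593
10 0.257
15 0.2584
```

The centre is at tray (19.6, 0.4) mm and the seated pair is unmoved. The yaw sweep was nearly flat, so it decides nothing; I'll check the angle in the wrist picture.

View pics/w5.png

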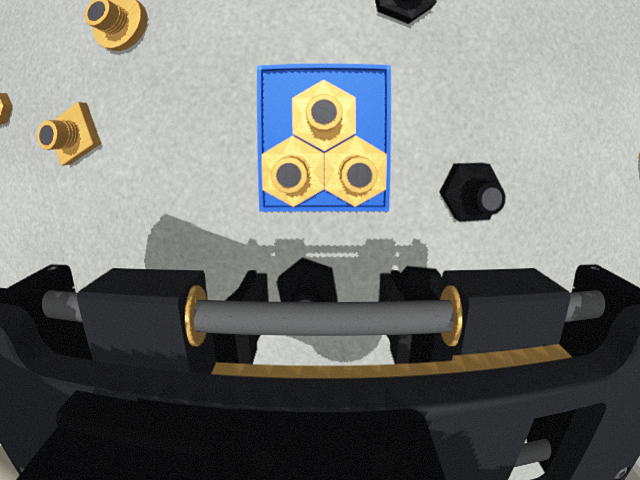

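The wrist view, from above, shows the fitting (bore at (323,112)) close-packed in the notch with flats parallel to both seated ones at (288,175) and (359,175). Nothing is near the arm, so I'm handing in.

```bash
python3 - <<'E'
from station import r
s=r.sense();print(s['time_s'],abs(s['joint_velocities']).max() if hasattr(s['joint_velocities'],'max') else s['joint_velocities'])
print(r.finish_job())
E
```

```text
13.6 2.6035653204886713
the job is handed in; nothing more can be done
None
```

I picked out the large hex fitting (56 mm across flats) and set it down slowly in the notch between the two seated fittings. I then released it, moved the gripper clear and handed in at 13.6 s. The hand-in gives no verdict, so the result rests on my own checks.

- **Position:** both fixed cameras put its centre at about x 19.6, y 0.4 mm in the tray frame. That is about 58 mm from each seated fitting, with gaps of 1–2 mm (the limit is 10 mm).
- **Seated fittings:** the pair did not measurably move.
- **Set-down:** the wrist force showed gentle floor contact, about 8 N above the hanging load, with no drop.
- **Angle:** the final wrist picture shows its flats parallel to both neighbours. My silhouette check of the angle was inconclusive: it was nearly flat from -15° to +15°. So the angle rests on that picture and on the gripper being aligned to within about 0.1° of my estimate of the tray's angle.
- **Clearance:** the gripper was about 0.19 m above the bench, touching nothing, though the arm was still settling slightly (2.6°/s) when I handed in.

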